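# Get the weld collar out from behind the containers

### The arm

A 6-joint arm with a two-finger parallel gripper is mounted at the origin on the work surface. World frame = base frame: x ahead of the robot, y to its left, z up, the work surface at z = 0. Lengths are in m, angles in rad, forces in N, time in s.
With the tool pointing down it reaches from about 0.425 to 0.95 m from the base axis. Payload 3.5 kg.
Tool frame: the origin (TCP) lies between the finger pads; the fingertips stand 19 mm ahead of it and the grasp point (between the pads) is the TCP; z points along the fingers, y is the line along which they close (so a half turn about z gives the same grasp; the last joint's range is limited). The gripper opens to 85 mm and grips with 20 to 120 N. Pads are 22 mm wide; open, the fingers measure 114 mm over their backs; the gripper's body (76 mm by 85 mm) begins 54 mm behind the grasp point. The pads swing forward as they close: fully open they stand 13 mm farther back than shut.
Start: joints at [-1.262, 0.286, 1.577, -0, 1.279, -0.15], TCP at [0.299, -0.605, 0.25] pointing down, gripper open.
Joint ranges: [-2.77, 2.77], [-0.9, 2.22], [0.21, 2.48], [-1.53, 4.67], [0.24, 2.81], [-2.84, 2.84]. Speed limits (rad/s): [2.79, 2.79, 3.14, 3.14, 3.14, 3.14].

### API

Orientations are given as a unit quaternion [x, y, z, w].
In Python, from plant import get_state, cams, ctrl gives the robot as it stands. The module is installed in compiled form; this text tells all that it offers.
- The arm moves only by the tool jog_arm, never from a script. Its argument "deltas" is text: rows parted by semicolons, each of 6 numbers parted by spaces: the shift along the world's x, y, z normalised to -1 to 1, where 1 is 0.02 m, then the turn, a rotation vector about the world's x, y, z normalised to -1 to 1, where 1 is 0.1 rad. In form: x y z ax ay az; .... A call has 1 to 20 rows; each row shifts and turns the commanded pose from where the row before left it; what a row does not reach is not made up. A row lasts 1/8 s, in which the tool goes at most 62.5 mm and 10.7 degrees, less where a joint would pass 70% of its speed; a pose out of reach is approached as far as the arm can. A call with a number of a shift or a turn outside -1 to 1 is refused whole. A call with a gripper value outside its range is refused whole. "gripper" is the opening, from 0 (shut) to 1 (fully open), set as the call begins (left out, the last holds). The fingers move at their own pace and stop on an object; "squeeze" is the grip in N (left out, the last holds). Time passes only in rows, so rows that do not move let the fingers close. It gives the time, the measured TCP pose, the force, the opening and the grip force at its end, in the units of the state.
- get_state(): the state, without advancing time (a new reading comes with each control period).
- cams.read_camera(name): name is "scene" or "side" or "wrist"; returns a dict with "color" (420x560x3 uint8, blue, green, red), "vfov" (degrees; the focal length in pixels is half the picture's height over the tangent of half this angle, whatever the lens; pixels are square), "cx", "cy" (the principal point, pixels), "distortion" ([k1, k2, p1, p2, k3] as OpenCV has them; the pictures are not rectified), "rvec" (rotation vector, rad) and "tvec" (3), from world to camera coordinates, as OpenCV has them. Camera axes: x right, y down, z forward; pixel columns grow to the right and rows downward; lengths in m; the calibration is good to about 2 mm. A picture is of the moment at which its call begins. There is no depth.
- ctrl.sign_off(): hands the job in; it is judged then, once.
The state is a dict: "time": time; "qpos": joint angles; "dq": joint speeds; "joint_efforts": joint torques, N m; "eef_pos": TCP position; "tcp_rot": TCP orientation; "contact_force": force on the tool from outside, world axes, zero at the start; "wrist_torque": the same for the moment, N m; "opening": opening from 0.0 (shut) to 1.0 (fully open); "finger_force": force on a finger pad.
Only numpy, scipy, OpenCV 4.12 (cv2) and the standard library are available. Lean on these libraries where they do the work, as an engineer would, in place of code of your own. Each camera call takes 0.05 s, during which the arm holds its last target. There are 200 camera calls.

### The job

First move the three containers (spray can, squeeze bottle, square tin) out of the blue tray and stand them upright on the plywood board; then, with all three still on the board, take the steel collar from the back of the tray and set it down flat on the white panel, centred over its round hole, ready for tack welding. After that put each container back upright in the tray in the very spot where it stood at the start. Do not drop anything or tip a container over, and leave the hammer, marker and carton alone.

Things in the scene. Friction and masses are not known exactly. Their poses are not given: they have to be found in the camera images.
- can: Upright spray can, bare aluminium with a grey band and a narrower white cap: 54 mm diameter up to 98 mm, cap 38 mm diameter from 104 to 120 mm (top). Loose, about 220 g. Origin: centre of its underside; z up along its axis.
- bottle: Upright squeeze bottle, white with a pointed red nozzle: 52 mm diameter up to 78 mm height, then tapering shoulder to 90 mm, nozzle to a 6 mm tip at 118 mm. Loose, about 160 g. Origin: centre of its underside; z up along its axis.
- tin: Upright square dark-steel tin, 52 x 52 mm and 94 mm high, with a small black screw cap (24 mm diameter, top at 110 mm, 10 mm off-centre towards +x) and a wire loop (top at 104 mm). Loose, about 300 g. Origin: centre of its underside; x and y are square to its sides, z up.
- collar: Steel pipe collar standing on end: a plain ring, 50 mm outside and 36 mm inside diameter, 40 mm high. Loose, about 300 g. Stands at the back middle of the tray, one container close to its left, one to its right, one in front (robot side), centres 60 mm away; which is where varies. The gaps are too narrow for a gripper until cleared. Origin: centre of its underside; z along its axis.
- tray: Blue shallow sheet-steel tray, fixed: 200 mm (x) by 220 mm (y) outside, rim 16 mm high, walls and floor 4 mm thick (inner floor 4 mm above the origin). Origin: centre of its underside. The collar's place is near (30, 0) mm in its frame, the container places near (-30, 0), (30, 60) and (30, -60) mm.
- board: Plywood board lying on the bench, fixed: the side area for the containers. 260 mm (x) by 170 mm (y), 9 mm thick, top face 9 mm above the origin. Origin: centre of its underside. It lies at the robot's left or right, the panel at the other side.
- panel: White-painted steel panel lying flat on the bench, fixed: 160 x 160 mm, 10 mm thick, with a round through hole of 37 mm diameter at its centre (the collar cannot fall through). Origin: centre of its underside, on the hole's axis; top face 10 mm above the origin.
- hammer: Bystander: hammer with a yellow handle, about 260 mm long, lying across beyond the tray. Origin at its underside; x along the handle towards the head.
- marker: Bystander: black marker pen, 16 mm thick and 127 mm long, lying beyond the work at the left. Origin: underside, near its middle; x along it.
- carton: Bystander: small closed cardboard carton, 70 x 100 mm and 45 mm high, beyond the work at the right. Origin: centre of its underside.
Mind the look-alikes: they are no part of the job. Of the things shaped like the collar, the steel one is meant.

How it is judged:
By the outcome, as a careful person would: the job done as asked, in the order asked, and still so for the second after the job is handed in, with the robot touching nothing.
It also fails if it takes over 131 s, if anything falls off the work surface, if the arm or the gripper's body presses on something with over 40 N, if the wrist force passes 120 N, or if a joint passes its speed limit or range.

## Working session

There is one attempt and no reset: what is moved stays moved. The work goes in short steps, Python scripts to look and compute and a tool call to move; the robot and the scene stay as the last step left them, time stands still between calls to the robot, and variables do not carry over. Pictures are saved under pics/ and viewed, at most 14 in all, crops included, and the job is handed in when it is done.

Besides the shell and the picture viewer there is one more tool, called after "Emit:" as name(argument=value, ...) on one line, values as JSON. jog_arm: Moves the arm, as the interface text tells. Its arguments: {"type":"object","properties":{"deltas":{"type":"string"},"gripper":{"type":"number"},"squeeze":{"type":"number"}},"required":["deltas"]}

```bash
mkdir -p pics
cat > h.py <<'E'
import numpy as np, cv2
from plant import get_state, cams, ctrl
def shot(n,f=None):
    c=cams.read_camera(n); 
    if f: cv2.imwrite('pics/'+f,c['color'])
    return c
def K(c):
    f=c['color'].shape[0]/2/np.tan(np.radians(c['vfov'])/2)
    return np.array([[f,0,c['cx']],[0,f,c['cy']],[0,0,1]])
def ray(c,uv):
    R=cv2.Rodrigues(np.array(c['rvec'],float))[0]; o=-R.T@np.array(c['tvec'],float).ravel()
    p=cv2.undistortPoints(np.array(uv,float).reshape(-1,1,2),K(c),np.array(c['distortion'],float)).reshape(-1,2)
    return o,np.c_[p,np.ones(len(p))]@R
def onz(c,uv,z):
    o,d=ray(c,uv); return o+d*((z-o[2])/d[:,2])[:,None]
def proj(c,P):
    return cv2.projectPoints(np.array(P,float).reshape(-1,1,3),np.array(c['rvec'],float),np.array(c['tvec'],float),K(c),np.array(c['distortion'],float))[0].reshape(-1,2)
def tri(c1,u1,c2,u2):
    o1,d1=ray(c1,u1);o2,d2=ray(c2,u2);d1=d1[0];d2=d2[0]
    s=np.linalg.lstsq(np.c_[d1,-d2],o2-o1,rcond=None)[0]
    a,b=o1+s[0]*d1,o2+s[1]*d2
    return (a+b)/2,np.linalg.norm(a-b)
E
python3 - <<'E'
from h import *
import numpy as np
for n in('scene','side','wrist'):
    c=shot(n,n+'0.png'); R=cv2.Rodrigues(np.array(c['rvec'],float))[0]; print(n,c['vfov'],(-R.T@np.array(c['tvec']).ravel()).round(3),R[2].round(2),np.round(c['distortion'],3))
s=get_state();print(s)
E
```

```text
scene 57.576303064280985 [ 1.017 -0.115  0.742] [-0.54  0.16 -0.83] [-0.095  0.     0.     0.     0.   ]
side 49.134673427298594 [0.165 0.687 0.71 ] [ 0.38 -0.67 -0.63] [-0.011  0.     0.     0.     0.   ]
wrist 64.26349516879375 [ 0.365 -0.572  0.372] [-0.26 -0.13 -0.96] [0.014 0.    0.    0.    0.   ]
{'time': 0.15, 'qpos': array([-1.26202630e+00,  2.87038973e-01,  1.57781319e+00, -2.04376691e-06,
        1.27861694e+00, -1.49986060e-01]), 'dq': array([-0.00085601, -0.00298813, -0.00279728,  0.0010117 ,  0.00059023,
        0.00039033]), 'joint_efforts': array([ 8.18881272e-04, -4.06600821e+01, -2.93141645e+01, -1.89036446e-04,
        3.94918301e-03,  4.12055073e-06]), 'eef_pos': array([ 0.29880306, -0.6047396 ,  0.2492286 ]), 'tcp_rot': array([ 9.73807503e-01,  2.27372087e-01, -7.53845252e-05, -9.35192012e-04]), 'contact_force': array([-0.2615892 , -0.26728383,  0.07832543]), 'wrist_torque': array([0.02848295, 0.0305303 , 0.04200454]), 'finger_force': 0.0, 'opening': 0.9990562572367755}
```

View pics/scene0.png

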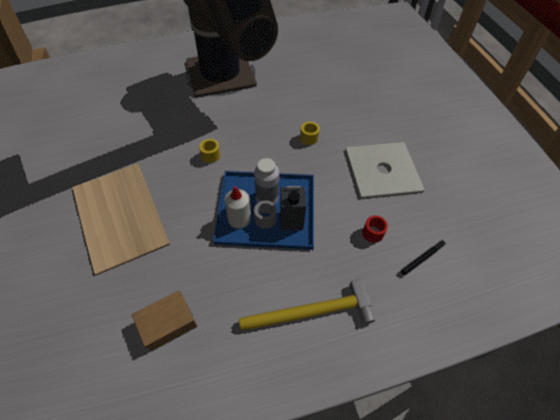

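View pics/side0.png

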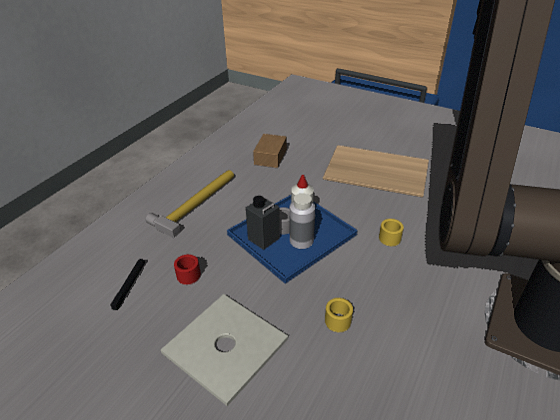

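The scene picture shows the board at left (about 120,215), which is the robot's right. The tray is at (265,210) with the can in front (266,175), the bottle at the robot's right (237,205), the tin at its left (293,208) and the steel collar at (265,213). The panel hole is at (384,168), and yellow and red decoy rings lie around the tray. The side picture agrees.

Run:
```python
from h import *
def big(m):
    cs=cv2.findContours(m.astype(np.uint8)*255,cv2.RETR_EXTERNAL,cv2.CHAIN_APPROX_NONE)[0]
    return max(cs,key=cv2.contourArea)
for n in('scene','side'):
    c=shot(n); hsv=cv2.cvtColor(c['color'],cv2.COLOR_BGR2HSV);H,S,V=cv2.split(hsv)
    roi=np.zeros(H.shape,bool)
    if n=='scene': roi[160:260,200:330]=1
    else: roi[180:290,220:365]=1
    m=(H>95)&(H<125)&(S>120)&roi
    k=cv2.convexHull(big(m)); P=onz(c,k[:,0],0.016)
    r=cv2.minAreaRect((P[:,:2]*1000).astype(np.float32)); print(n,'tray',r)
    # red nozzle
    m=((H<8)|(H>172))&(S>120)&(V>60)&roi
    k=big(m)[:,0]; print('red top',k[k[:,1].argmin()],'bot',k[k[:,1].argmax()],k.mean(0))
    # board, panel
    for nm,mm,z in(('board',(H>8)&(H<25)&(S>60)&(V>90),.009),('panel',(S<45)&(V>150),.010)):
        mm=mm.copy()
        if nm=='board':
            q=np.zeros(H.shape,bool)
            if n=='scene': q[150:275,60:175]=1
            else: q[140:200,310:432]=1
        else:
            q=np.zeros(H.shape,bool)
            if n=='scene': q[130:205,335:430]=1
            else: q[285:410,150:300]=1
        k=big(mm&q); P=onz(c,cv2.convexHull(k)[:,0],z); print(nm,cv2.minAreaRect((P[:,:2]*1000).astype(np.float32)))
    
s=shot('scene');d=shot('side')
print('can cap',tri(s,(266,163),d,(303,190)))
print('tin cap',tri(s,(294,195),d,(260,201)))
print('nozzle',tri(s,(235,186),d,(303,175)))
print('hole',onz(s,(384,168),.01),onz(d,(225,344),.01))
for nm,u in(('y1',(210,143)),('y2',(310,127)),('red',(376,222)),('collar',(265,208))):print(nm,onz(s,u,.04))
```

```text
scene tray ((539.849609375, 2.7854766845703125), (218.15313720703125, 203.75514221191406), 70.95918273925781)
red top [235 187] bot [236 199] [237.11538462 193.38461538]
board ((457.294677734375, -332.09368896484375), (261.5564880371094, 169.7412872314453), 11.330172538757324)Traceback (most recent call last):
  File "<stdin>", line 27, in <module>
  File "<stdin>", line 4, in big
ValueError: max() iterable argument is empty
```

View pics/wrist0.png

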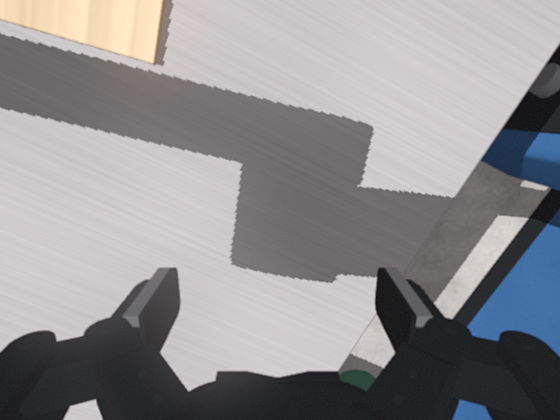

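The wrist picture shows the board's corner at top left (160,60), with the fingers at the bottom around (165,300) and (400,300).

Run:
```python
from h import *
def big(m):
    cs=cv2.findContours(m.astype(np.uint8)*255,cv2.RETR_EXTERNAL,cv2.CHAIN_APPROX_NONE)[0]
    return max(cs,key=cv2.contourArea)
s=cv2.imread('pics/scene0.png');print(s[180,370],s[150,400],s[165,384],cv2.imread('pics/side0.png')[330,190])
c=s=shot('scene');d=shot('side')
for c,q,th in((s,(130,205,335,430),0),(d,(285,410,150,300),0)):
    g=c['color'].max(2)[q[0]:q[1],q[2]:q[3]]; t,m=cv2.threshold(g,0,255,cv2.THRESH_OTSU)
    k=big(m>0)+np.array([q[2],q[0]]); P=onz(c,cv2.convexHull(k)[:,0],.01); print('panel',cv2.minAreaRect((P[:,:2]*1000).astype(np.float32)))
H,S,V=cv2.split(cv2.cvtColor(d['color'],cv2.COLOR_BGR2HSV))
q=np.zeros(H.shape,bool);q[180:290,220:365]=1
P=onz(d,cv2.convexHull(big((H>95)&(H<125)&(S>120)&q))[:,0],.016);print('tray side',cv2.minAreaRect((P[:,:2]*1000).astype(np.float32)))
print('can cap',tri(s,(266,163),d,(303,190)))
print('tin cap',tri(s,(294,195),d,(260,201)))
print('nozzle',tri(s,(235,186),d,(303,175)))
print('hole',onz(s,(384,168),.01),onz(d,(225,344),.01))
for nm,u in(('y1',(210,143)),('y2',(310,127)),('red',(376,222)),('collar',(265,208))):print(nm,onz(s,u,.04))
cv2.imwrite('pics/crop1.png',cv2.resize(s['color'][150:260,200:330],None,fx=6,fy=5.4,interpolation=cv2.INTER_CUBIC))
```

```text
[132 139 140] [136 144 145] [47 47 48] [148 158 158]
panel ((497.5390625, 323.1288146972656), (160.1038818359375, 159.840576171875), 81.43754577636719)
panel ((497.81207275390625, 321.08038330078125), (163.44223022460938, 161.22764587402344), 81.4122543334961)
tray side ((531.1901245117188, 9.2423095703125), (226.6790313720703, 207.5499267578125), 71.00830078125)
can cap (array([0.50890375, 0.0101722 , 0.13860631]), np.float64(0.009516336899153174))
tin cap (array([0.58653425, 0.050523  , 0.11017054]), np.float64(0.0033657921740942805))
nozzle (array([ 0.54199749, -0.06123434,  0.12343467]), np.float64(0.002189648011453628))
hole [[0.50079106 0.32152564 0.01      ]] [[0.49539666 0.32197121 0.01      ]]
y1 [[ 0.32896755 -0.08456762  0.04      ]]
y2 [[0.34295291 0.17615694 0.04      ]]
red [[0.65767155 0.2206287  0.04      ]]
collar [[ 0.55687173 -0.00249463  0.04      ]]
```

View pics/crop1.png

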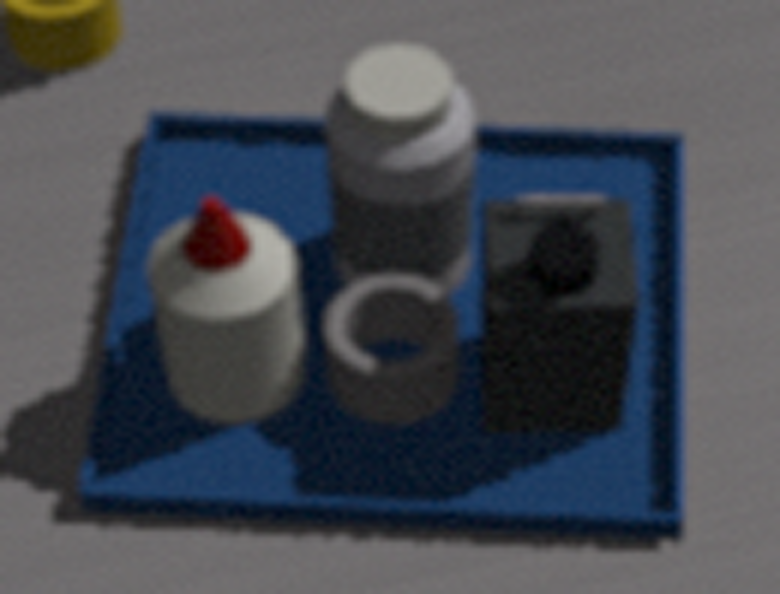

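The crop shows the can cap at about (267,165) and the collar's top ring at (265,208). The tin's sides look roughly aligned with the tray. Next I'll bring the wrist camera over the tray, in the can's grasp orientation.

Emit:
jog_arm(deltas="0.31 0.96 0.08 0 0 -0.25;0.31 0.96 0.08 0 0 -0.25;0.31 0.96 0.08 0 0 -0.25;0.31 0.96 0.08 0 0 -0.25;0.31 0.96 0.08 0 0 -0.25;0.31 0.96 0.08 0 0 -0.25;0.31 0.96 0.08 0 0 -0.25;0.31 0.96 0.08 0 0 -0.25;0.31 0.96 0.08 0 0 -0.25;0.31 0.96 0.08 0 0 -0.25;0.31 0.96 0.08 0 0 -0.25;0.31 0.96 0.08 0 0 -0.25;0.31 0.96 0.08 0 0 -0.25;0.31 0.96 0.08 0 0 -0.25;0.31 0.96 0.08 0 0 -0.25;0.31 0.96 0.08 0 0 -0.25")

```text
time: 2.3
eef_pos: [0.3983, -0.2973, 0.276]
tcp_rot: [1.0, 0.029, 0.0, 0.0]
contact_force: [-0.5, -0.4, -0.1]
opening: 0.999
finger_force: 0.0
```

Emit:
jog_arm(deltas="0.31 0.96 0.08 0 0 -0.25;0.31 0.96 0.08 0 0 -0.25;0.31 0.96 0.08 0 0 -0.25;0.31 0.96 0.08 0 0 -0.25;0.31 0.96 0.08 0 0 -0.25;0.31 0.96 0.08 0 0 -0.25;0.31 0.96 0.08 0 0 -0.25;0.31 0.96 0.08 0 0 -0.25;0.31 0.96 0.08 0 0 -0.25;0.31 0.96 0.08 0 0 -0.25;0.31 0.96 0.08 0 0 -0.25;0.31 0.96 0.08 0 0 -0.25;0.31 0.96 0.08 0 0 -0.25;0.31 0.96 0.08 0 0 -0.25;0.31 0.96 0.08 0 0 -0.25;0.31 0.96 0.08 0 0 -0.25;0 0 0 0 0 0;0 0 0 0 0 0")

```text
time: 4.55
eef_pos: [0.4972, 0.0088, 0.3014]
tcp_rot: [0.986, -0.17, -0.0, 0.0]
contact_force: [-0.0, -0.7, -0.8]
opening: 1.0
finger_force: 0.0
```

Run:
```python
from h import *
c=shot('wrist','w1.png'); np.save('w1.npy',c,allow_pickle=True)
R=cv2.Rodrigues(np.array(c['rvec'],float))[0]; print((-R.T@np.array(c['tvec']).ravel()).round(3),R.round(3))
s=get_state();print(s['time'],s['eef_pos'],s['tcp_rot'])
```

```text
[ 0.566 -0.017  0.425] [[-0.334 -0.943  0.001]
 [-0.901  0.319  0.293]
 [-0.277  0.097 -0.956]]
4.6 [0.49714425 0.00866682 0.30140361] [ 9.85464718e-01 -1.69880100e-01 -9.73792992e-05  1.77785190e-04]
```

View pics/w1.png

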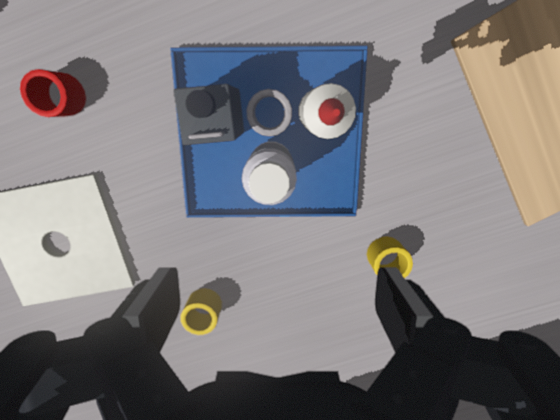

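The wrist view shows everything clearly: tray corners (173,48), (368,48), (357,215), (187,216); can cap (270,183); bottle (328,110); collar (269,112); tin (205,113); hole (57,243).

```bash
cat >> h.py <<'E'
def mask(c,roi,f):
    H,S,V=[x.astype(int) for x in cv2.split(cv2.cvtColor(c['color'],cv2.COLOR_BGR2HSV))]
    q=np.zeros(H.shape,bool);q[roi[1]:roi[3],roi[0]:roi[2]]=1
    return (f(H,S,V)&q).astype(np.uint8)
def big(m):
    return max(cv2.findContours(m,cv2.RETR_EXTERNAL,cv2.CHAIN_APPROX_NONE)[0],key=cv2.contourArea)
def circ(c,cnt,z):
    P=onz(c,cnt[:,0],z); e=cv2.fitEllipse((P[:,:2]*1000).astype(np.float32)); return np.round(e[0],1),np.round(e[1],1)
def rect(c,cnt,z):
    P=onz(c,cv2.convexHull(cnt)[:,0],z); return cv2.minAreaRect((P[:,:2]*1000).astype(np.float32))
E
python3 - <<'E'
from h import *
w=np.load('w1.npy',allow_pickle=True).item(); s=shot('scene')
for y,x in((183,270),(160,262),(95,318),(112,350),(113,284),(100,260),(120,215),(135,207),(90,185),(60,200)):print((x,y),w['color'][y,x],end=' ')
print()
k=big(mask(w,(165,40,380,225),lambda H,S,V:(H>95)&(H<125)&(S>110)));print('tray',rect(w,k,.016))
k=big(mask(w,(240,155,300,210),lambda H,S,V:(S<35)&(V>195)));print('cap',circ(w,k,.124),k.mean(0),len(k))
ks=big(mask(s,(250,150,285,180),lambda H,S,V:(S<40)&(V>135)));print('cap scene',circ(s,ks,.124),ks.mean(0)); print(tri(w,cv2.fitEllipse(k)[0],s,cv2.fitEllipse(ks)[0]))
k=big(mask(w,(297,78,362,142),lambda H,S,V:(S<60)&(V>130)));print('bottle body',circ(w,cv2.convexHull(k),.082),cv2.boundingRect(k))
k=big(mask(w,(240,80,297,145),lambda H,S,V:(S<60)&(V>110)));print('collar',circ(w,cv2.convexHull(k),.044),cv2.boundingRect(k))
k=big(mask(w,(172,75,245,150),lambda H,S,V:(S<80)&(V<95)));print('tin',rect(w,k,.098),cv2.boundingRect(k))
k=big(mask(w,(38,228,75,260),lambda H,S,V:V<140));print('hole',circ(w,k,.01),cv2.fitEllipse(k))
k=big(mask(w,(0,165,140,310),lambda H,S,V:(S<40)&(V>190)));print('panel',rect(w,k,.01))
cv2.imwrite('pics/w1c.png',cv2.resize(w['color'][40:225,165:385],None,fx=3.5,fy=3.2,interpolation=cv2.INTER_CUBIC))
E
```

```text
(270, 183) [214 219 221] (262, 160) [191 186 188] (318, 95) [194 201 203] (350, 112) [143 148 151] (284, 113) [111 102 103] (260, 100) [79 60 50] (215, 120) [100  93  91] (207, 135) [170 167 171] (185, 90) [97 94 91] (200, 60) [152 103  68] 
tray ((534.6942138671875, 2.82659912109375), (217.84556579589844, 197.520263671875), 70.9700927734375)
cap (array([505.8,  15.6]), array([36.9, 42.5])) [[262.73202614 179.43137255]] 153
cap scene (array([510.7,  17.4]), array([32.9, 54.6])) [[269.37878788 167.34848485]]
(array([0.50477718, 0.0176951 , 0.11640402]), np.float64(0.002668570505114049))
bottle body (array([544.5, -61.7]), array([50.9, 54.6])) (299, 84, 56, 55)
collar (array([561.4,  -6.6]), array([46.4, 49.2])) (252, 90, 40, 46)
tin ((590.1819458007812, 38.33258819580078), (75.15922546386719, 42.31137466430664), 40.69004821777344) (175, 75, 69, 65)
hole (array([497.1, 324.1]), array([26. , 34.2])) ((52.82635498046875, 245.48611450195312), (17.23486328125, 27.300134658813477), 131.07003784179688)
panel ((497.5248718261719, 320.12274169921875), (159.859130859375, 160.3354949951172), 81.2510986328125)
```

View pics/w1c.png

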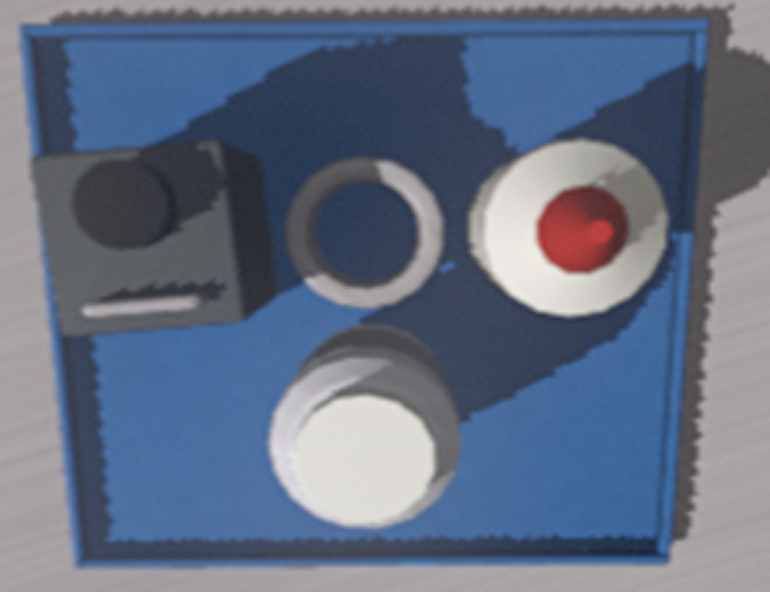

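The crop shows clean outlines, in crop pixels: cap circle centre (364,461), bottle top circle (573,229) with its nozzle tip at (603,231), collar (365,232), and tin top corners (33,157), (222,141), (243,320), (64,335).

Run:
```python
from h import *
w=np.load('w1.npy',allow_pickle=True).item(); s=shot('scene')
f=lambda L:[(165+x/3.5,40+y/3.2) for x,y in L]
g=lambda L:[(200+x/6,150+y/5.4) for x,y in L]
print('cap',onz(w,f([(364,461),(293,461),(437,461)]),.124).round(4))
print('tri',tri(w,f([(364,461)]),s,g([(400,82)])))
print('bottle',onz(w,f([(573,229),(480,229),(667,229)]),.082).round(4)); print('noz',onz(w,f([(603,231)]),.122).round(4),tri(w,f([(603,231)]),s,g([(212,200)])))
print('collar',onz(w,f([(365,232),(287,232),(443,232)]),.044).round(4),tri(w,f([(365,232)]),s,g([(391,325)])))
t=onz(w,f([(33,157),(222,141),(243,320),(64,335)]),.098);print('tin',t.round(4),t.mean(0),[np.degrees(np.arctan2(*(t[b]-t[a])[1::-1])) for a,b in((0,1),(3,2),(3,0),(2,1))],[np.linalg.norm(t[a]-t[b]) for a,b in((0,1),(1,2),(2,3),(3,0))])
print('tin corner tri',tri(w,f([(243,320)]),s,g([(487,205)])),tri(w,f([(222,141)]),s,g([(486,305)])))
t=onz(w,f([(22,25),(706,18),(667,565),(80,565)]),.016);print('tray',t.round(4),t.mean(0))
```

```text
cap [[ 0.5038  0.0129  0.124 ]
 [ 0.51    0.0305  0.124 ]
 [ 0.4974 -0.0052  0.124 ]]
tri (array([0.50301441, 0.01515263, 0.11874319]), np.float64(0.0034531529676728543))
bottle [[ 0.544  -0.0631  0.082 ]
 [ 0.5528 -0.0385  0.082 ]
 [ 0.5352 -0.0879  0.082 ]]
noz [[ 0.5436 -0.0645  0.122 ]] (array([ 0.54443038, -0.06236541,  0.12290646]), np.float64(0.004225199182622656))
collar [[ 0.5623 -0.0067  0.044 ]
 [ 0.5704  0.0162  0.044 ]
 [ 0.5542 -0.0297  0.044 ]] (array([ 0.56258483, -0.00517808,  0.04042753]), np.float64(0.002968954379134439))
tin [[0.6112 0.067  0.098 ]
 [0.5988 0.0186 0.098 ]
 [0.5502 0.0321 0.098 ]
 [0.5624 0.0801 0.098 ]] [0.58065592 0.04944076 0.098     ] [np.float64(-104.41435923972843), np.float64(-104.28845112342513), np.float64(-15.104981672756464), np.float64(-15.444732753446047)] [np.float64(0.04989821720551522), np.float64(0.05041031735148259), np.float64(0.04960070904990787), np.float64(0.05051483378003233)]
tin corner tri (array([0.55001657, 0.03443333, 0.09120101]), np.float64(0.002720547409147942)) (array([0.59908685, 0.01983018, 0.09650698]), np.float64(0.0020852634838316036))
tray [[ 0.6628  0.0731  0.016 ]
 [ 0.5927 -0.1319  0.016 ]
 [ 0.4039 -0.0669  0.016 ]
 [ 0.476   0.1365  0.016 ]] [0.53384639 0.00267802 0.016     ]
```

Emit:
jog_arm(deltas="0.07 0.05 -1 0 0 0;0.07 0.05 -1 0 0 0;0.07 0.05 -1 0 0 0;0.07 0.05 -1 0 0 0;0.07 0.05 -1 0 0 0;0 0 -1 0 0 0;0 0 -1 0 0 0;0 0 -1 0 0 0;0 0 -1 0 0 0;0 0 -0.8 0 0 0;0 0 -0.6 0 0 0;0 0 -0.4 0 0 0;0 0 -0.25 0 0 0;0 0 0 0 0 0", gripper=1)

```text
time: 6.45
eef_pos: [0.5044, 0.0142, 0.0805]
tcp_rot: [0.985, -0.17, -0.0, -0.0]
contact_force: [-0.7, -0.7, 0.3]
opening: 1.001
finger_force: 0.0
```

Emit:
jog_arm(deltas="0 0 0 0 0 0;0 0 0 0 0 0;0 0 0 0 0 0;0 0 0 0 0 0;0 0 0 0 0 0;0 0 0 0 0 0", gripper=0.3, squeeze=45)

```text
time: 7.2
eef_pos: [0.5051, 0.0142, 0.0813]
tcp_rot: [0.985, -0.17, 0.001, -0.0]
contact_force: [0.0, 0.8, 5.0]
opening: 0.617
finger_force: 47.8
```

Emit:
jog_arm(deltas="0 0 0.5 0 0 0;0 0 1 0 0 0;0 0 1 0 0 0;0 0 1 0 0 0;-0.15 -0.5 0.5 0 0 0;-0.33 -0.95 0 0 0 0.29;-0.33 -0.95 0 0 0 0.29;-0.33 -0.95 0 0 0 0.29;-0.33 -0.95 0 0 0 0.29;-0.33 -0.95 0 0 0 0.29;-0.33 -0.95 0 0 0 0.29;-0.33 -0.95 0 0 0 0.29;-0.33 -0.95 0 0 0 0.29;-0.33 -0.95 0 0 0 0.29;-0.33 -0.95 0 0 0 0.29;-0.33 -0.95 0 0 0 0.29;-0.33 -0.95 0 0 0 0.29;-0.33 -0.95 0 0 0 0.29;-0.33 -0.95 0 0 0 0.29;-0.33 -0.95 0 0 0 0.29")

```text
time: 9.7
eef_pos: [0.4009, -0.2812, 0.1595]
tcp_rot: [0.999, 0.047, -0.001, -0.001]
contact_force: [0.3, -0.2, -2.0]
opening: 0.618
finger_force: 47.5
```

Emit:
jog_arm(deltas="-0.33 -0.95 0 0 0 0.29;-0.33 -0.95 0 0 0 0.29;-0.33 -0.95 0 0 0 0.29;-0.15 -0.5 0 0 0 0.2;0 0 -0.7 0 0 0;0 0 -1 0 0 0;0 0 -1 0 0 0;0 0 -0.7 0 0 0;0 0 0 0 0 0;0 0 0 0 0 0")

```text
time: 10.95
eef_pos: [0.3799, -0.348, 0.093]
tcp_rot: [0.995, 0.1, 0.0, 0.0]
contact_force: [-0.2, -0.5, -1.1]
opening: 0.616
finger_force: 47.6
```

Emit:
jog_arm(deltas="0 0 -0.2 0 0 0;0 0 -0.1 0 0 0;0 0 -0.05 0 0 0;0 0 0 0 0 0;0 0 0 0 0 0")

```text
time: 11.58
eef_pos: [0.3797, -0.3479, 0.0863]
tcp_rot: [0.995, 0.1, 0.0, 0.0]
contact_force: [-1.3, 1.9, 5.8]
opening: 0.619
finger_force: 48.1
```

Emit:
jog_arm(deltas="0 0 0 0 0 0;0 0 0 0 0 0;0 0 0 0 0 0;0 0 0.6 0 0 0;0 0 1 0 0 0;0 0 1 0 0 0;0 0 1 0 0 0;0 0 0.6 0 0 0;0.51 0.89 0 0 0 0.65;0.51 0.89 0 0 0 0.65;0.51 0.89 0 0 0 0.65;0.51 0.89 0 0 0 0.65;0.51 0.89 0 0 0 0.65;0.51 0.89 0 0 0 0.65;0.51 0.89 0 0 0 0.65;0.51 0.89 0 0 0 0.65;0.51 0.89 0 0 0 0.65;0.51 0.89 0 0 0 0.65;0.51 0.89 0 0 0 0.65;0.51 0.89 0 0 0 0.65", gripper=1)

```text
time: 14.08
eef_pos: [0.5022, -0.1335, 0.1696]
tcp_rot: [0.882, 0.472, -0.0, -0.0]
contact_force: [0.1, 0.3, -0.2]
opening: 1.003
finger_force: 0.0
```

Emit:
jog_arm(deltas="0.51 0.89 0 0 0 0.65;0.51 0.89 0 0 0 0.65;0.51 0.89 0 0 0 0.65;0.51 0.89 0 0 0 0.65;0 0 0 0 0 0;0 0 0 0 0 0")

```text
time: 14.82
eef_pos: [0.5424, -0.0633, 0.1695]
tcp_rot: [0.814, 0.581, -0.0, -0.0]
contact_force: [-0.2, -1.0, 0.3]
opening: 0.998
finger_force: 0.0
```

Run:
```python
from h import *
c=shot('wrist','w2.png');s=shot('scene','s2.png'); np.save('w2.npy',c,allow_pickle=True)
t=get_state();print(t['time'],t['eef_pos'],t['tcp_rot'])
for n,P in(('bottle',(.544,-.063,.082)),('collar',(.5625,-.0065,.044)),('tin',(.5807,.0494,.098)),('can',(.3797,-.348,.129))):print(n,proj(c,P),proj(s,P))
cv2.imwrite('pics/v2.png',np.vstack([cv2.resize(c['color'],(560,420))[:,:],])) 
h=np.hstack([c['color'],s['color']]);cv2.imwrite('pics/v2.png',cv2.resize(h,(800,300),interpolation=cv2.INTER_AREA))
```

```text
14.925 [ 0.54241473 -0.06358045  0.16948687] [ 8.14024580e-01  5.80830399e-01 -1.72958185e-04 -2.74488221e-05]
bottle [[280.97467235 220.23716449]] [[235.54422557 198.45743486]]
collar [[279.58205644 125.15946973]] [[263.87617552 209.43464205]]
tin [[278.77010465  13.10251241]] [[291.67580479 195.94244126]]
can [[201.41645881 621.59516831]] [[ 90.79476643 155.89355273]]
```

View pics/v2.png

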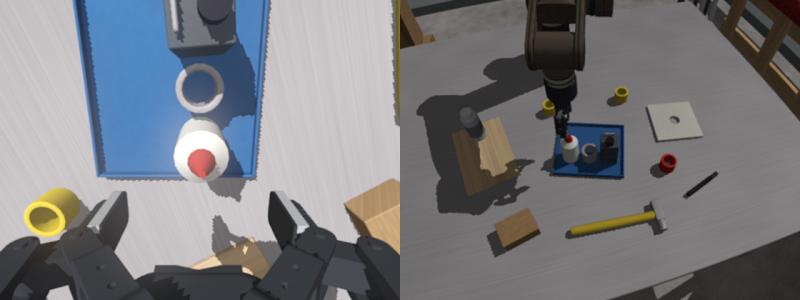

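The view shows the can upright on the board and the bottle's nozzle centred between the fingers (about 282 px across, predicted 281). I'll grasp the bottle now.

Emit:
jog_arm(deltas="0.04 0.02 -0.8 0 0 0;0.04 0.01 -1 0 0 0;0 0 -1 0 0 0;0 0 -1 0 0 0;0 0 -0.6 0 0 0;0 0 -0.4 0 0 0;0 0 0 0 0 0;0 0 0 0 0 0")

```text
time: 15.92
eef_pos: [0.5449, -0.0625, 0.0742]
tcp_rot: [0.814, 0.581, 0.0, 0.001]
contact_force: [-0.3, -0.3, 0.8]
opening: 0.998
finger_force: 0.0
```

Emit:
jog_arm(deltas="0 0 0 0 0 0;0 0 0 0 0 0;0 0 0 0 0 0;0 0 0 0 0 0;0 0 0 0 0 0;0 0 0 0 0 0", gripper=0.3, squeeze=40)

```text
time: 16.68
eef_pos: [0.545, -0.0626, 0.0744]
tcp_rot: [0.814, 0.581, 0.0, 0.001]
contact_force: [0.0, -0.3, 6.0]
opening: 0.593
finger_force: 41.9
```

Emit:
jog_arm(deltas="0 0 0.5 0 0 0;0 0 1 0 0 0;0 0 1 0 0 0;0 0 1 0 0 0;-0.15 -0.46 0 0 0 -0.4;-0.31 -0.96 0 0 0 -0.74;-0.31 -0.96 0 0 0 -0.74;-0.31 -0.96 0 0 0 -0.74;-0.31 -0.96 0 0 0 -0.74;-0.31 -0.96 0 0 0 -0.74;-0.31 -0.96 0 0 0 -0.74;-0.31 -0.96 0 0 0 -0.74;-0.31 -0.96 0 0 0 -0.74;-0.31 -0.96 0 0 0 -0.74;-0.31 -0.96 0 0 0 -0.74;-0.31 -0.96 0 0 0 -0.74;-0.31 -0.96 0 0 0 -0.74;-0.31 -0.96 0 0 0 -0.74;-0.2 -0.5 0 0 0 -0.4;0 0 0 0 0 0")

```text
time: 19.18
eef_pos: [0.4563, -0.3318, 0.1433]
tcp_rot: [0.995, 0.098, -0.0, -0.0]
contact_force: [0.9, 0.5, -1.4]
opening: 0.588
finger_force: 41.9
```

Emit:
jog_arm(deltas="0 0 -0.6 0 0 0;0 0 -1 0 0 0;0 0 -0.8 0 0 0;0 0 -0.5 0 0 0;0 0 -0.2 0 0 0;0 0 0 0 0 0;0 0 0 0 0 0")

```text
time: 20.05
eef_pos: [0.4572, -0.3316, 0.0822]
tcp_rot: [0.995, 0.099, 0.0, 0.001]
contact_force: [-0.1, -0.7, -1.9]
opening: 0.595
finger_force: 41.9
```

Emit:
jog_arm(deltas="0 0 -0.1 0 0 0;0 0 -0.06 0 0 0;0 0 0 0 0 0;0 0 0 0 0 0")

```text
time: 20.55
eef_pos: [0.4572, -0.3315, 0.0794]
tcp_rot: [0.995, 0.099, 0.0, 0.0]
contact_force: [-1.2, 0.5, 5.6]
opening: 0.593
finger_force: 42.5
```

Emit:
jog_arm(deltas="0 0 0 0 0 0;0 0 0 0 0 0;0 0 0 0 0 0;0 0 0.6 0 0 0;0 0 1 0 0 0;0 0 1 0 0 0;0 0 1 0 0 0;0 0 0.8 0 0 0;0.31 0.95 0 0 0 0.56;0.31 0.95 0 0 0 0.56;0.31 0.95 0 0 0 0.56;0.31 0.95 0 0 0 0.56;0.31 0.95 0 0 0 0.56;0.31 0.95 0 0 0 0.56;0.31 0.95 0 0 0 0.56;0.31 0.95 0 0 0 0.56;0.31 0.95 0 0 0 0.56;0.31 0.95 0 0 0 0.56;0.31 0.95 0 0 0 0.56;0.31 0.95 0 0 0 0.56", gripper=1)

```text
time: 23.05
eef_pos: [0.5315, -0.1019, 0.1663]
tcp_rot: [0.906, 0.423, 0.0, 0.0]
contact_force: [-0.8, 0.3, -0.6]
opening: 1.0
finger_force: 0.0
```

Emit:
jog_arm(deltas="0.31 0.95 0 0 0 0.56;0.31 0.95 0 0 0 0.56;0.31 0.95 0 0 0 0.56;0.31 0.95 0 0 0 0.56;0.31 0.95 0 0 0 0.56;0.31 0.95 0 0 0 0.56;0.31 0.95 0 0 0 0.56;0.31 0.95 0 0 0 0.56;0 0 0 0 0 0;0 0 0 0 0 0")

```text
time: 24.3
eef_pos: [0.5807, 0.0487, 0.1662]
tcp_rot: [0.79, 0.613, -0.0, 0.0]
contact_force: [0.1, 0.1, -0.5]
opening: 1.003
finger_force: 0.0
```

Run:
```python
from h import *
c=shot('wrist','w3.png');s=shot('scene','s3.png'); np.save('w3.npy',c,allow_pickle=True)
t=get_state();print(t['time'],t['eef_pos'],t['tcp_rot'],np.degrees(2*np.arctan2(t['tcp_rot'][1],t['tcp_rot'][0])))
h=np.hstack([c['color'],s['color']]);cv2.imwrite('pics/v3.png',cv2.resize(h,(800,300),interpolation=cv2.INTER_AREA))
```

```text
24.4 [0.58061767 0.04832331 0.16624759] [ 7.90580033e-01  6.12358707e-01 -1.60135361e-04 -7.27696300e-08] 75.52049905856505
```

View pics/v3.png

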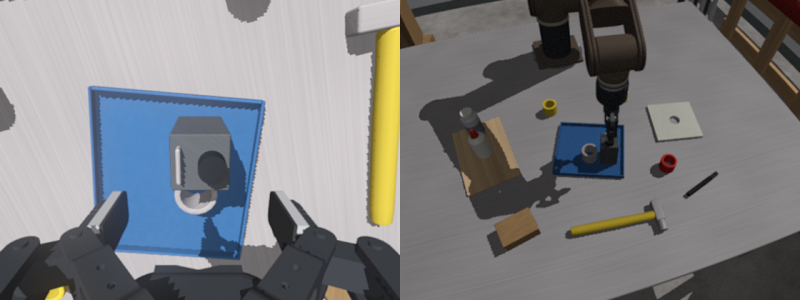

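The can and bottle stand on the board, and the tin's top face (small px 170–230) is centred and square between the fingers. I'll grasp the tin.

Emit:
jog_arm(deltas="0 0.04 -0.8 0 0 0;0 0 -1 0 0 0;0 0 -1 0 0 0;0 0 -1 0 0 0;0 0 -0.7 0 0 0;0 0 -0.4 0 0 0;0 0 0 0 0 0;0 0 0 0 0 0")

```text
time: 25.4
eef_pos: [0.5814, 0.0496, 0.0691]
tcp_rot: [0.79, 0.613, 0.001, 0.001]
contact_force: [-1.2, 0.2, 0.5]
opening: 1.0
finger_force: 0.0
```

Emit:
jog_arm(deltas="0 0 0 0 0 0;0 0 0 0 0 0;0 0 0 0 0 0;0 0 0 0 0 0;0 0 0 0 0 0;0 0 0 0 0 0", gripper=0.3, squeeze=50)

```text
time: 26.15
eef_pos: [0.5816, 0.0495, 0.0693]
tcp_rot: [0.79, 0.613, 0.001, 0.001]
contact_force: [0.9, 0.4, 5.1]
opening: 0.607
finger_force: 52.4
```

Emit:
jog_arm(deltas="0 0 0.5 0 0 0;0 0 1 0 0 0;0 0 1 0 0 0;0 0 1 0 0 0;-0.12 -0.96 0 0 0 -0.59;-0.12 -0.96 0 0 0 -0.59;-0.12 -0.96 0 0 0 -0.59;-0.12 -0.96 0 0 0 -0.59;-0.12 -0.96 0 0 0 -0.59;-0.12 -0.96 0 0 0 -0.59;-0.12 -0.96 0 0 0 -0.59;-0.12 -0.96 0 0 0 -0.59;-0.12 -0.96 0 0 0 -0.59;-0.12 -0.96 0 0 0 -0.59;-0.12 -0.96 0 0 0 -0.59;-0.12 -0.96 0 0 0 -0.59;-0.12 -0.96 0 0 0 -0.59;-0.12 -0.96 0 0 0 -0.59;-0.12 -0.96 0 0 0 -0.59;-0.12 -0.96 0 0 0 -0.59")

```text
time: 28.65
eef_pos: [0.5422, -0.2588, 0.1383]
tcp_rot: [0.983, 0.184, 0.0, -0.0]
contact_force: [0.5, 0.2, -2.9]
opening: 0.603
finger_force: 51.6
```

Emit:
jog_arm(deltas="-0.13 -0.97 0 0 0 -0.58;-0.13 -0.97 0 0 0 -0.58;-0.13 -0.97 0 0 0 -0.58;0 0 0 0 0 0;0 0 -0.6 0 0 0;0 0 -1 0 0 0;0 0 -0.8 0 0 0;0 0 -0.5 0 0 0;0 0 -0.2 0 0 0;0 0 0 0 0 0;0 0 0 0 0 0")

```text
time: 30.02
eef_pos: [0.5351, -0.3162, 0.0772]
tcp_rot: [0.995, 0.1, 0.001, 0.001]
contact_force: [-0.2, -0.0, -2.7]
opening: 0.604
finger_force: 51.6
```

Emit:
jog_arm(deltas="0 0 -0.1 0 0 0;0 0 -0.06 0 0 0;0 0 0 0 0 0;0 0 0 0 0 0")

```text
time: 30.52
eef_pos: [0.5349, -0.3161, 0.0742]
tcp_rot: [0.995, 0.1, 0.0, 0.0]
contact_force: [-2.0, 1.0, 4.3]
opening: 0.602
finger_force: 52.2
```

Emit:
jog_arm(deltas="0 0 0 0 0 0;0 0 0 0 0 0;0 0 0 0 0 0;0 0 0.6 0 0 0;0 0 1 0 0 0;0 0 1 0 0 0;0 0 1 0 0 0;0 0 1 0 0 0;0.09 0.97 0 0 0 0;0.09 0.97 0 0 0 0;0.09 0.97 0 0 0 0;0.09 0.97 0 0 0 0;0.09 0.97 0 0 0 0;0.09 0.97 0 0 0 0;0.09 0.97 0 0 0 0;0.09 0.97 0 0 0 0;0.09 0.97 0 0 0 0;0.09 0.97 0 0 0 0;0.09 0.97 0 0 0 0;0.09 0.97 0 0 0 0", gripper=1)

```text
time: 33.02
eef_pos: [0.5563, -0.0817, 0.1651]
tcp_rot: [0.995, 0.1, 0.0, 0.0]
contact_force: [-1.0, -0.3, -0.3]
opening: 0.999
finger_force: 0.0
```

Emit:
jog_arm(deltas="0.09 0.97 0 0 0 0;0.08 0.97 0 0 0 0;0.08 0.97 0 0 0 0;0.08 0.97 0 0 0 0;0 0 0 0 0 0;0 0 0 0 0 0")

```text
time: 33.78
eef_pos: [0.5628, -0.0055, 0.1651]
tcp_rot: [0.995, 0.1, -0.0, 0.0]
contact_force: [0.3, -1.5, 0.8]
opening: 1.001
finger_force: 0.0
```

Run:
```python
from h import *
c=shot('wrist','w4.png');s=shot('scene','s4.png'); np.save('w4.npy',c,allow_pickle=True)
t=get_state();print(t['time'],t['eef_pos'],t['tcp_rot'],np.degrees(2*np.arctan2(t['tcp_rot'][1],t['tcp_rot'][0])))
print(proj(c,[(.5625,-.0065,.044)]))
h=np.hstack([c['color'],s['color']]);cv2.imwrite('pics/v4.png',cv2.resize(h,(800,300),interpolation=cv2.INTER_AREA))
```

```text
33.875 [ 0.56280864 -0.00590806  0.16512587] [9.94998301e-01 9.98917824e-02 6.43258275e-06 1.12288633e-04] 11.465877793779663
[[277.6935589  206.89282451]]
```

View pics/v4.png

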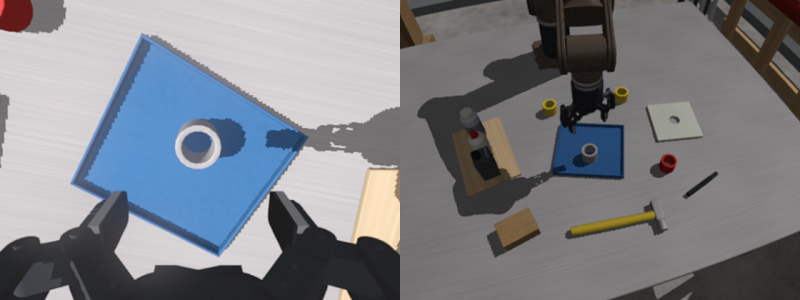

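All three containers stand on the board. The collar is centred between the fingers at about (277,203) full px, and I'll measure its ring precisely.

Run:
```python
from h import *
w=np.load('w4.npy',allow_pickle=True).item()
m=mask(w,(235,160,320,245),lambda H,S,V:(S<50)&(V>175));k=big(m);h=cv2.convexHull(k)
print(cv2.boundingRect(k),cv2.fitEllipse(h)); print('outer',circ(w,h,.044))
cs=cv2.findContours(m,cv2.RETR_CCOMP,cv2.CHAIN_APPROX_NONE)[0]
for q in cs:
    if len(q)>60: print(len(q),circ(w,cv2.convexHull(q),.044))
```

```text
(245, 176, 64, 60) ((276.0928649902344, 205.03395080566406), (61.27031707763672, 65.09540557861328), 113.40867614746094)
outer (array([563. ,  -5.2]), array([48.1, 50.2]))
188 (array([563. ,  -5.2]), array([48.1, 50.2]))
133 (array([562.7,  -5.1]), array([36.2, 37.8]))
```

Emit:
jog_arm(deltas="0 0.03 -0.8 0 0 0;0 0 -1 0 0 0;0 0 -1 0 0 0;0 0 -1 0 0 0;0 0 -1 0 0 0;0 0 -0.9 0 0 0;0 0 -0.7 0 0 0;0 0 -0.4 0 0 0;0 0 0 0 0 0;0 0 0 0 0 0")

```text
time: 35.12
eef_pos: [0.5634, -0.0049, 0.0298]
tcp_rot: [0.995, 0.1, 0.001, 0.0]
contact_force: [0.8, -0.1, -0.4]
opening: 0.997
finger_force: 0.0
```

Emit:
jog_arm(deltas="0 0 0 0 0 0;0 0 0 0 0 0;0 0 0 0 0 0;0 0 0 0 0 0;0 0 0 0 0 0;0 0 0 0 0 0", gripper=0.3, squeeze=50)

```text
time: 35.88
eef_pos: [0.5634, -0.005, 0.03]
tcp_rot: [0.995, 0.1, 0.001, 0.0]
contact_force: [-1.1, 0.3, 6.4]
opening: 0.569
finger_force: 52.5
```

Emit:
jog_arm(deltas="0 0 0.5 0 0 0;0 0 1 0 0 0;0 0 1 0 0 0;0 0 1 0 0 0;-0.42 0.98 1 0 0 0;-0.42 0.98 1 0 0 0;-0.42 0.98 1 0 0 0;-0.42 0.98 0.5 0 0 0;-0.42 0.98 0 0 0 0;-0.42 0.98 0 0 0 0;-0.42 0.98 0 0 0 0;-0.42 0.98 0 0 0 0;-0.42 0.98 0 0 0 0;-0.42 0.98 0 0 0 0;-0.42 0.98 0 0 0 0;-0.42 0.98 0 0 0 0;-0.42 0.98 0 0 0 0;-0.42 0.98 0 0 0 0;-0.42 0.98 0 0 0 0;-0.42 0.98 0 0 0 0")

```text
time: 38.38
eef_pos: [0.4269, 0.3096, 0.1679]
tcp_rot: [0.995, 0.1, -0.001, 0.0]
contact_force: [-0.0, 1.2, -2.4]
opening: 0.57
finger_force: 52.4
```

Emit:
jog_arm(deltas="0 0 0 0 0 0;0 0 0 0 0 0;0 0 0 0 0 0")

```text
time: 38.75
eef_pos: [0.4284, 0.3083, 0.1688]
tcp_rot: [0.995, 0.1, -0.0, 0.0]
contact_force: [0.0, -0.7, -3.1]
opening: 0.568
finger_force: 52.5
```

Run:
```python
from h import *
c=shot('wrist','w5.png'); np.save('w5.npy',c,allow_pickle=True)
t=get_state();print(t['time'],t['eef_pos'],t['tcp_rot'])
p=proj(c,[(.4975,.321,.01)])[0];print(p)
u,v=p.astype(int);m=mask(c,(u-65,v-65,u+65,v+65),lambda H,S,V:V<170);k=big(m);print(cv2.boundingRect(k),circ(c,cv2.convexHull(k),.01))
```

```text
38.8 [0.42853542 0.30829291 0.16896087] [ 9.95009144e-01  9.97836388e-02 -1.12063696e-04  1.25092049e-04]
[278.0640257  109.50096557]
(256, 85, 32, 48) (array([497.9, 321.3]), array([35.8, 36.7]))
```

View pics/w5.png

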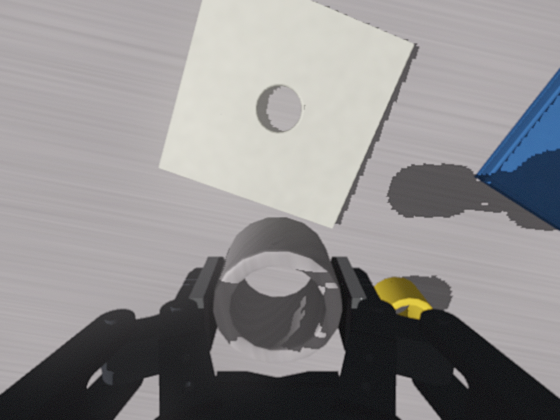

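The view shows the held collar at about (278,300), level, and the panel hole at about (279,108). I'll refine the hole's full rim.

Run:
```python
from h import *
w=np.load('w5.npy',allow_pickle=True).item()
for v,u in((108,240),(108,263),(108,285),(100,295),(60,300)):print(w['color'][v,u],end=' ')
V=w['color'].max(2)
for t in(185,195,205,212):
    k=big(mask(w,(245,75,316,143),lambda H,S,V:V<t));print(t,cv2.boundingRect(k),circ(w,cv2.convexHull(k),.01))
k=big(mask(w,(150,0,425,235),lambda H,S,V:(V>205)));print('panel',cv2.boundingRect(k))
```

```text
[205 214 216] [115 118 120] [174 174 178] [176 176 180] [203 212 214] 185 (256, 84, 45, 49) (array([498. , 321.1]), array([36.5, 37.6]))
195 (256, 84, 46, 50) (array([498., 321.]), array([37.1, 37.9]))
205 (255, 84, 47, 50) (array([498., 321.]), array([37.8, 38.6]))
212 (255, 83, 57, 51) (array([498.4, 318.5]), array([38.3, 45.6]))
panel (159, 0, 254, 228)
```

Emit:
jog_arm(deltas="0.5 0.1 0 0 0 0;0.8 0.15 -0.5 0 0 0;0.9 0.17 -1 0 0 0;0.8 0.15 -1 0 0 0;0.5 0.08 -1 0 0 0;0 0 -1 0 0 0;0 0 -0.9 0 0 0;0 0 -0.6 0 0 0;0 0 -0.4 0 0 0;0 0 0 0 0 0;0 0 0 0 0 0;0 0 0 0 0 0")

```text
time: 40.3
eef_pos: [0.4989, 0.3221, 0.042]
tcp_rot: [0.995, 0.1, 0.001, -0.0]
contact_force: [0.3, 0.2, -2.4]
opening: 0.569
finger_force: 52.5
```

Run:
```python
from h import *
t=get_state();print(t['time'],t['eef_pos'],t['contact_force'])
```

```text
40.3 [0.49888725 0.32212063 0.04199331] [ 0.27633001  0.16520416 -2.37274491]
```

Emit:
jog_arm(deltas="-0.02 -0.04 -0.1 0 0 0;0 0 -0.1 0 0 0;0 0 -0.06 0 0 0;0 0 -0.04 0 0 0;0 0 0 0 0 0;0 0 0 0 0 0")

```text
time: 41.05
eef_pos: [0.4979, 0.321, 0.0361]
tcp_rot: [0.995, 0.1, -0.0, 0.0]
contact_force: [-3.9, -2.3, 5.8]
opening: 0.568
finger_force: 53.3
```

Emit:
jog_arm(deltas="0 0 0 0 0 0;0 0 0 0 0 0;0 0 0 0 0 0;0 0 0.5 0 0 0;0 0 1 0 0 0;0 0 1 0 0 0;0 0 1 0 0 0;0 0 1 0 0 0;0 0 1 0 0 0;0 0 1 0 0 0;0 0 0 0 0 0;0 0 0 0 0 0", gripper=1)

```text
time: 42.55
eef_pos: [0.4976, 0.3209, 0.1645]
tcp_rot: [0.995, 0.1, -0.001, 0.0]
contact_force: [-0.1, 0.5, -0.4]
opening: 1.006
finger_force: 0.0
```

Run:
```python
from h import *
w=shot('wrist','w6.png');np.save('w6.npy',w,allow_pickle=True)
t=get_state();print(t['time'],t['eef_pos'])
p=proj(w,[(.498,.321,.05)])[0];u,v=p.astype(int);print(p)
for th in(150,175):
  m=mask(w,(u-50,v-50,u+50,v+50),lambda H,S,V:V<th)
  print(cv2.countNonZero(m))
x0,y0=u-90,v-75
cv2.imwrite('pics/w6c.png',cv2.resize(w['color'][y0:y0+150,x0:x0+180],None,fx=4,fy=4,interpolation=cv2.INTER_CUBIC));print(x0,y0)
```

```text
42.6 [0.49733786 0.32071312 0.16399662]
[276.36982634 208.04893526]
3553
4749
186 133
```

View pics/w6c.png

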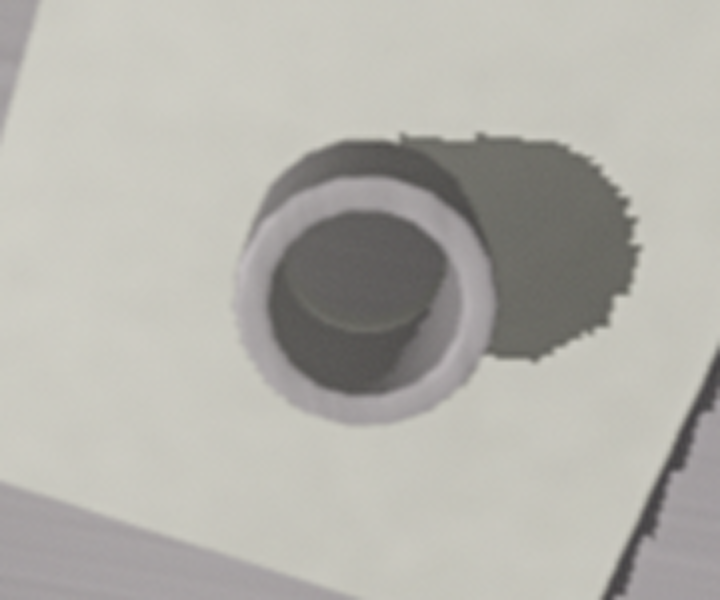

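The collar sits flat and its ring centre (277,208) is within a pixel of the predicted hole axis (276,208). Next come the containers back, tin first.

Emit:
jog_arm(deltas="0.06 -0.97 0 0 0 0;0.06 -0.97 0 0 0 0;0.06 -0.97 0 0 0 0;0.06 -0.97 0 0 0 0;0.06 -0.97 0 0 0 0;0.06 -0.97 0 0 0 0;0.06 -0.97 0 0 0 0;0.06 -0.97 0 0 0 0;0.06 -0.97 0 0 0 0;0.06 -0.97 0 0 0 0;0.06 -0.97 0 0 0 0;0.06 -0.97 0 0 0 0;0.06 -0.97 0 0 0 0;0.06 -0.97 0 0 0 0;0.06 -0.97 0 0 0 0;0.06 -0.97 0 0 0 0;0.06 -0.97 0 0 0 0;0.06 -0.97 0 0 0 0;0.06 -0.97 0 0 0 0;0.06 -0.97 0 0 0 0")

```text
time: 45.1
eef_pos: [0.522, -0.0683, 0.1651]
tcp_rot: [0.995, 0.1, 0.0, 0.0]
contact_force: [0.6, 0.1, 0.3]
opening: 0.996
finger_force: 0.0
```

Emit:
jog_arm(deltas="0.05 -0.97 0 0 0 0;0.05 -0.97 0 0 0 0;0.05 -0.97 0 0 0 0;0.05 -0.97 0 0 0 0;0.05 -0.97 0 0 0 0;0.05 -0.97 0 0 0 0;0.05 -0.97 0 0 0 0;0.05 -0.97 0 0 0 0;0.05 -0.97 0 0 0 0;0.05 -0.97 0 0 0 0;0.05 -0.97 0 0 0 0;0.05 -0.97 0 0 0 0;0.05 -0.81 0 0 0 0;0 0 0 0 0 0;0 0 0 0 0 0")

```text
time: 46.98
eef_pos: [0.5349, -0.3156, 0.1649]
tcp_rot: [0.995, 0.1, -0.0, -0.0]
contact_force: [-0.2, -0.3, 0.3]
opening: 1.001
finger_force: 0.0
```

Emit:
jog_arm(deltas="0 -0.02 -0.8 0 0 0;0 0 -1 0 0 0;0 0 -1 0 0 0;0 0 -0.9 0 0 0;0 0 -0.55 0 0 0;0 0 -0.25 0 0 0;0 0 0 0 0 0;0 0 0 0 0 0")

```text
time: 47.98
eef_pos: [0.5355, -0.3168, 0.076]
tcp_rot: [0.995, 0.1, 0.001, 0.001]
contact_force: [0.6, -0.5, -0.0]
opening: 1.004
finger_force: 0.0
```

Emit:
jog_arm(deltas="0 0 0 0 0 0;0 0 0 0 0 0;0 0 0 0 0 0;0 0 0 0 0 0;0 0 0 0 0 0;0 0 0 0 0 0", gripper=0.3, squeeze=50)

```text
time: 48.72
eef_pos: [0.5353, -0.3168, 0.0758]
tcp_rot: [0.995, 0.1, 0.0, 0.001]
contact_force: [-0.1, -1.1, 4.7]
opening: 0.604
finger_force: 53.3
```

Emit:
jog_arm(deltas="0 0 0.5 0 0 0;0 0 1 0 0 0;0 0 1 0 0 0;0 0 1 0 0 0;0.12 0.96 0 0 0 0.59;0.12 0.96 0 0 0 0.59;0.12 0.96 0 0 0 0.59;0.12 0.96 0 0 0 0.59;0.12 0.96 0 0 0 0.59;0.12 0.96 0 0 0 0.59;0.12 0.96 0 0 0 0.59;0.12 0.96 0 0 0 0.59;0.12 0.96 0 0 0 0.59;0.12 0.96 0 0 0 0.59;0.12 0.96 0 0 0 0.59;0.12 0.96 0 0 0 0.59;0.12 0.96 0 0 0 0.59;0.12 0.96 0 0 0 0.59;0.12 0.96 0 0 0 0.59;0.12 0.96 0 0 0 0.59")

```text
time: 51.22
eef_pos: [0.5735, -0.0079, 0.1451]
tcp_rot: [0.84, 0.543, 0.0, 0.0]
contact_force: [0.4, 0.5, -2.0]
opening: 0.601
finger_force: 52.7
```

Emit:
jog_arm(deltas="0.13 0.98 0 0 0 0.58;0.13 0.98 0 0 0 0.58;0.13 0.98 0 0 0 0.58;0 0 0 0 0 0;0 0 -0.8 0 0 0;0 0 -1 0 0 0;0 0 -0.9 0 0 0;0 0 -0.5 0 0 0;0 0 -0.2 0 0 0;0 0 0 0 0 0;0 0 0 0 0 0")

```text
time: 52.6
eef_pos: [0.5818, 0.0496, 0.078]
tcp_rot: [0.79, 0.613, 0.001, 0.001]
contact_force: [-0.3, -0.4, -3.7]
opening: 0.6
finger_force: 52.8
```

Run:
```python
from h import *
t=get_state();print(t['time'],t['eef_pos'],t['contact_force'],np.degrees(2*np.arctan2(t['tcp_rot'][1],t['tcp_rot'][0])))
```

```text
52.6 [0.58182213 0.04958027 0.07796447] [-0.31003953 -0.37264009 -3.69566436] 75.56370209159421
```

Emit:
jog_arm(deltas="0 0 -0.2 0 0 0;0 0 -0.1 0 0 0;0 0 -0.06 0 0 0;0 0 0 0 0 0;0 0 0 0 0 0")

```text
time: 53.22
eef_pos: [0.5812, 0.0496, 0.0707]
tcp_rot: [0.79, 0.613, -0.0, -0.0]
contact_force: [-3.7, -0.3, 5.9]
opening: 0.601
finger_force: 53.7
```

Emit:
jog_arm(deltas="0 0 0 0 0 0;0 0 0 0 0 0;0 0 0 0 0 0;0 0 0.6 0 0 0;0 0 1 0 0 0;0 0 1 0 0 0;0 0 1 0 0 0;0 0 1.0 0 0 0;0 0 0.2 0 0 0;-0.31 -0.95 0 0 0 -0.56;-0.31 -0.95 0 0 0 -0.56;-0.31 -0.95 0 0 0 -0.56;-0.31 -0.95 0 0 0 -0.56;-0.31 -0.95 0 0 0 -0.56;-0.31 -0.95 0 0 0 -0.56;-0.31 -0.95 0 0 0 -0.56;-0.31 -0.95 0 0 0 -0.56;-0.31 -0.95 0 0 0 -0.56;-0.31 -0.95 0 0 0 -0.56;-0.31 -0.95 0 0 0 -0.56", gripper=1)

```text
time: 55.72
eef_pos: [0.5125, -0.1606, 0.166]
tcp_rot: [0.94, 0.342, 0.0, 0.0]
contact_force: [-0.2, 0.0, -0.1]
opening: 1.004
finger_force: 0.0
```

Emit:
jog_arm(deltas="-0.31 -0.95 0 0 0 -0.56;-0.31 -0.95 0 0 0 -0.56;-0.31 -0.95 0 0 0 -0.56;-0.31 -0.95 0 0 0 -0.56;-0.31 -0.95 0 0 0 -0.56;-0.31 -0.95 0 0 0 -0.56;-0.31 -0.95 0 0 0 -0.56;-0.31 -0.95 0 0 0 -0.56;-0.31 -0.95 0 0 0 -0.56;0 0 0 0 0 0;0 0 0 0 0 0")

```text
time: 57.1
eef_pos: [0.4571, -0.3302, 0.1657]
tcp_rot: [0.995, 0.099, -0.0, -0.0]
contact_force: [0.5, 0.5, -0.5]
opening: 1.003
finger_force: 0.0
```

Emit:
jog_arm(deltas="0 -0.06 -0.8 0 0 0;0 0 -1 0 0 0;0 0 -1 0 0 0;0 0 -0.8 0 0 0;0 0 -0.5 0 0 0;0 0 -0.2 0 0 0;0 0 0 0 0 0;0 0 0 0 0 0")

```text
time: 58.1
eef_pos: [0.4576, -0.332, 0.0807]
tcp_rot: [0.995, 0.099, 0.0, 0.001]
contact_force: [0.8, -0.5, -0.5]
opening: 0.998
finger_force: 0.0
```

Emit:
jog_arm(deltas="0 0 0 0 0 0;0 0 0 0 0 0;0 0 0 0 0 0;0 0 0 0 0 0;0 0 0 0 0 0;0 0 0 0 0 0", gripper=0.3, squeeze=40)

```text
time: 58.85
eef_pos: [0.4576, -0.332, 0.0807]
tcp_rot: [0.995, 0.099, 0.0, 0.001]
contact_force: [0.3, -0.7, 6.2]
opening: 0.594
finger_force: 42.2
```

Emit:
jog_arm(deltas="0 0 0.5 0 0 0;0 0 1 0 0 0;0 0 1 0 0 0;0 0 1 0 0 0;0.15 0.48 0 0 0 0.37;0.31 0.96 0 0 0 0.74;0.31 0.96 0 0 0 0.74;0.31 0.96 0 0 0 0.74;0.31 0.96 0 0 0 0.74;0.31 0.96 0 0 0 0.74;0.31 0.96 0 0 0 0.74;0.31 0.96 0 0 0 0.74;0.31 0.96 0 0 0 0.74;0.31 0.96 0 0 0 0.74;0.31 0.96 0 0 0 0.74;0.31 0.96 0 0 0 0.74;0.31 0.96 0 0 0 0.74;0.31 0.96 0 0 0 0.74;0.19 0.53 0 0 0 0.42;0 0 0 0 0 0")

```text
time: 61.35
eef_pos: [0.5447, -0.061, 0.1498]
tcp_rot: [0.813, 0.582, -0.0, -0.0]
contact_force: [-0.2, -0.8, -0.9]
opening: 0.591
finger_force: 41.9
```

Emit:
jog_arm(deltas="0 0 -0.8 0 0 0;0 0 -1 0 0 0;0 0 -0.9 0 0 0;0 0 -0.5 0 0 0;0 0 -0.2 0 0 0;0 0 0 0 0 0;0 0 0 0 0 0")

```text
time: 62.22
eef_pos: [0.5451, -0.0619, 0.0827]
tcp_rot: [0.814, 0.581, 0.0, 0.001]
contact_force: [0.2, -0.1, -0.1]
opening: 0.594
finger_force: 41.9
```

Emit:
jog_arm(deltas="0 -0.01 -0.2 0 0 0;0 0 -0.1 0 0 0;0 0 -0.05 0 0 0;0 0 0 0 0 0;0 0 0 0 0 0")

```text
time: 62.85
eef_pos: [0.5447, -0.062, 0.0756]
tcp_rot: [0.814, 0.581, -0.0, -0.0]
contact_force: [-2.6, 0.7, 5.3]
opening: 0.592
finger_force: 42.5
```

Emit:
jog_arm(deltas="0 0 0 0 0 0;0 0 0 0 0 0;0 0 0 0 0 0;0 0 0.6 0 0 0;0 0 1 0 0 0;0 0 1 0 0 0;0 0 1 0 0 0;0 0 1.0 0 0 0;-0.2 -0.3 0.2 0 0 -0.3;-0.55 -0.95 0 0 0 -0.69;-0.55 -0.95 0 0 0 -0.69;-0.55 -0.95 0 0 0 -0.69;-0.55 -0.95 0 0 0 -0.69;-0.55 -0.95 0 0 0 -0.69;-0.55 -0.95 0 0 0 -0.69;-0.55 -0.95 0 0 0 -0.69;-0.55 -0.95 0 0 0 -0.69;-0.55 -0.95 0 0 0 -0.69;-0.55 -0.95 0 0 0 -0.69;-0.55 -0.95 0 0 0 -0.69", gripper=1)

```text
time: 65.35
eef_pos: [0.4185, -0.2775, 0.1703]
tcp_rot: [0.975, 0.222, -0.0, -0.0]
contact_force: [0.1, -0.2, 0.8]
opening: 0.994
finger_force: 0.0
```

Emit:
jog_arm(deltas="-0.55 -0.95 0 0 0 -0.69;-0.55 -0.95 0 0 0 -0.69;-0.55 -0.95 0 0 0 -0.69;-0.37 -0.7 0 0 0 -0.44;0 0 0 0 0 0;0 0 0 0 0 0")

```text
time: 66.1
eef_pos: [0.3792, -0.3475, 0.1707]
tcp_rot: [0.995, 0.1, -0.0, -0.0]
contact_force: [0.0, -0.3, -0.3]
opening: 1.0
finger_force: 0.0
```

Descend to z ≈ 0.087 for the can.

Emit:
jog_arm(deltas="0.01 -0.02 -0.8 0 0 0;0 0 -1 0 0 0;0 0 -1 0 0 0;0 0 -0.8 0 0 0;0 0 -0.4 0 0 0;0 0 -0.2 0 0 0;0 0 0 0 0 0;0 0 0 0 0 0")

```text
time: 67.1
eef_pos: [0.3797, -0.3488, 0.0876]
tcp_rot: [0.995, 0.1, 0.0, 0.001]
contact_force: [0.4, 0.1, 0.4]
opening: 1.003
finger_force: 0.0
```

Emit:
jog_arm(deltas="0 0 0 0 0 0;0 0 0 0 0 0;0 0 0 0 0 0;0 0 0 0 0 0;0 0 0 0 0 0;0 0 0 0 0 0", gripper=0.3, squeeze=45)

```text
time: 67.85
eef_pos: [0.3796, -0.3486, 0.0876]
tcp_rot: [0.995, 0.1, 0.0, 0.0]
contact_force: [-1.5, 1.3, 6.5]
opening: 0.617
finger_force: 47.7
```

Emit:
jog_arm(deltas="0 0 0.5 0 0 0;0 0 1 0 0 0;0 0 1 0 0 0;0 0 1 0 0 0;0.15 0.48 0.5 0 0 0;0.33 0.95 0 0 0 -0.29;0.33 0.95 0 0 0 -0.29;0.33 0.95 0 0 0 -0.29;0.33 0.95 0 0 0 -0.29;0.33 0.95 0 0 0 -0.29;0.33 0.95 0 0 0 -0.29;0.33 0.95 0 0 0 -0.29;0.33 0.95 0 0 0 -0.29;0.33 0.95 0 0 0 -0.29;0.33 0.95 0 0 0 -0.29;0.33 0.95 0 0 0 -0.29;0.33 0.95 0 0 0 -0.29;0.33 0.95 0 0 0 -0.29;0.33 0.95 0 0 0 -0.29;0.33 0.95 0 0 0 -0.29")

```text
time: 70.35
eef_pos: [0.4807, -0.0524, 0.166]
tcp_rot: [0.993, -0.118, -0.001, -0.0]
contact_force: [0.5, 0.0, -2.1]
opening: 0.615
finger_force: 47.6
```

Emit:
jog_arm(deltas="0.33 0.95 0 0 0 -0.29;0.33 0.95 0 0 0 -0.29;0.33 0.95 0 0 0 -0.29;0.17 0.56 0 0 0 -0.2;0 0 -0.5 0 0 0;0 0 -1 0 0 0;0 0 -1 0 0 0;0 0 -0.9 0 0 0;0 0 -0.4 0 0 0;0 0 0 0 0 0;0 0 0 0 0 0")

```text
time: 71.72
eef_pos: [0.5052, 0.0143, 0.0917]
tcp_rot: [0.985, -0.17, 0.001, 0.0]
contact_force: [0.8, -1.0, -2.1]
opening: 0.621
finger_force: 47.6
```

Emit:
jog_arm(deltas="0 0 -0.2 0 0 0;0 0 -0.15 0 0 0;0 0 -0.07 0 0 0;0 0 -0.04 0 0 0;0 0 0 0 0 0;0 0 0 0 0 0")

```text
time: 72.47
eef_pos: [0.5048, 0.0144, 0.0826]
tcp_rot: [0.985, -0.17, 0.0, 0.0]
contact_force: [-2.4, 0.4, 5.2]
opening: 0.617
finger_force: 48.0
```

Emit:
jog_arm(deltas="0 0 0 0 0 0;0 0 0 0 0 0;0 0 0 0 0 0;0 0 0.6 0 0 0;0 0 1 0 0 0;0 0 1 0 0 0;0 0 1 0 0 0;0 0 1 0 0 0;-0.1 -0.07 1 0 0 0;-0.1 -0.07 1 0 0 0;-0.1 -0.07 1 0 0 0;-0.1 -0.07 1 0 0 0;0 0 1 0 0 0;0 0 1 0 0 0;0 0 0.4 0 0 0;0 0 0 0 0 0;0 0 0 0 0 0", gripper=1)

```text
time: 74.6
eef_pos: [0.4961, 0.0089, 0.3007]
tcp_rot: [0.985, -0.17, -0.001, -0.0]
contact_force: [-0.9, -0.6, 0.1]
opening: 0.998
finger_force: 0.0
```

Run:
```python
from h import *
w=shot('wrist','w7.png');s=shot('scene','s7.png')
t=get_state();print(t['time'],t['eef_pos'],np.degrees(2*np.arctan2(t['tcp_rot'][1],t['tcp_rot'][0])),t['contact_force'])
a=cv2.imread('pics/w1.png')[40:225,165:385];b=w['color'][40:225,165:385]
h=cv2.resize(np.hstack([a,b]),None,fx=1.8,fy=1.8,interpolation=cv2.INTER_CUBIC)
h2=cv2.resize(np.hstack([w['color'][150:320,0:140],s['color'][:,:]][1:]),(396,250))
cv2.imwrite('pics/v7.png',np.vstack([h,np.hstack([h2,cv2.resize(w['color'],(396,250))])]))
f=lambda P,c:proj(c,P).round(1)
o=np.load('w1.npy',allow_pickle=True).item()
for n,P in(('can',(.504,.013,.124)),('bot',(.544,-.063,.082)),('tin',(.581,.0495,.098))):print(n,f([P],o),f([P],w))
for n,roi,fn in(('cap',(240,155,300,210),lambda H,S,V:(S<35)&(V>195)),('noz',(297,78,362,142),lambda H,S,V:((H<8)|(H>172))&(S>120)),('bot',(297,78,362,142),lambda H,S,V:(S<60)&(V>130))):
    for c in(o,w):
        k=big(mask(c,roi,fn));print(n,cv2.boundingRect(k),end=' ')
    print()
```

```text
74.7 [0.49613727 0.00888774 0.30063581] -19.606594540084938 [-0.37090217 -0.69586537 -0.39688298]
can [[268.9 183.9]] [[268.5 182.7]]
bot [[328.6 111.6]] [[328.5 110.1]]
tin [[205.  114.8]] [[204.4 113.5]]
cap (243, 161, 46, 43) cap (242, 157, 46, 45) 
noz (319, 99, 22, 26) noz (318, 98, 23, 26) 
bot (299, 84, 56, 55) bot (298, 83, 57, 55)
```

View pics/v7.png

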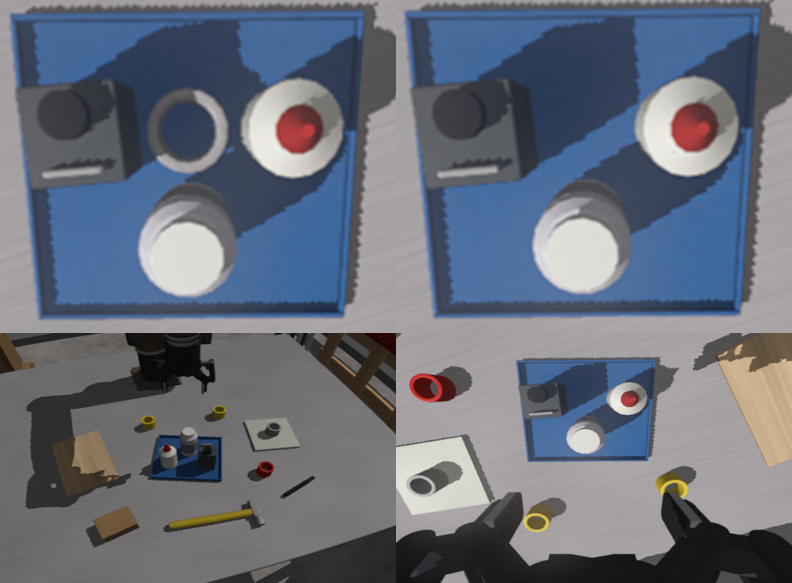

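The before and after views match to about a pixel: the can, bottle and tin stand upright in their original spots. The collar sits on the panel over its hole, and the bystanders are undisturbed.

```bash
python3 -c "
from plant import ctrl;print(ctrl.sign_off())"
```

```text
the job is handed in; nothing more can be done
None
```

The job is handed in at about 75 s: the collar stands flat on the panel within about 1 mm of the hole's centre, and the can, bottle and tin are back upright in their original spots, matching the starting view to about 1 mm.

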